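# Set out the sample Easter tray in a chocolate packing room

## Robot

A 6-joint arm with a two-finger parallel gripper is mounted at the origin on the work surface. World frame = base frame: x ahead of the robot, y to its left, z up, the work surface at z = 0. Lengths are in m, angles in rad, forces in N, time in s.
With the tool pointing down it reaches from about 0.35 to 0.925 m from the base axis. Payload 6.4 kg.
Tool frame: the origin (TCP) lies where the fingers leave the gripper's body, on its centre line; the fingertips stand 73 mm ahead of it and the grasp point (between the pads) lies 54 mm ahead of it (bot.pinch_z is the distance from the TCP to the grasp point, in m); z points along the fingers, y is the line along which they close (so a half turn about z gives the same grasp; the last joint's range is limited). The gripper opens to 85 mm and grips with 20 to 120 N. Pads are 22 mm wide; open, the fingers measure 114 mm over their backs; the gripper's body (76 mm by 85 mm) begins 54 mm behind the grasp point. The pads swing forward as they close: fully open they stand 13 mm farther back than shut.
Start: joints at [1.123, 0.245, 1.558, -0, 1.339, -0.174], TCP at [0.176, 0.626, 0.304] pointing down, gripper open.
Joint ranges: [-3.13, 3.13], [-1.02, 2.26], [0.13, 2.54], [-0.95, 4.09], [0.21, 2.88], [-2.74, 2.74]. Speed limits (rad/s): [2.57, 2.57, 3.14, 3.14, 3.14, 3.14].

## Interface

Orientations are given as a unit quaternion [x, y, z, w].
In Python, from station import bot, imaging, order, models gives the robot as it stands.
- The arm moves only by the tool step_arm, never from a script. Its argument "moves" is a list of rows, each a list of 3 entries, a list of its own where there are three numbers: the shift along the tool's x, y, z in mm, then the turn about the tool's z in rad, then the opening, from -1 (shut) to 1 (fully open). In form: [[[tx, ty, tz], roll, jaw], ...]. A call has 1 to 10 rows; each row is the pose to reach, as a shift and turn from the pose commanded when the call began, along the tool's axes at that moment; what a row does not reach only later rows make up. A row lasts 1/8 s, in which the tool goes at most 62.5 mm and 10.7 degrees, less where a joint would pass 70% of its speed; a pose out of reach is approached as far as the arm can. A call with a gripper value outside its range is refused whole. The fingers move at their own pace and stop on an object; "squeeze" is the grip in N (left out, the last holds). Time passes only in rows, so rows that repeat a pose let the fingers close. It gives the time, the measured TCP pose, the force, the opening and the grip force at its end, in the units of the state.
- bot.get_obs(): the state, without advancing time (a new reading comes with each control period).
- imaging.grab_frame(name): name is "scene" or "top"; returns the picture (480x640x3 uint8, red, green, blue); there is no depth.
- imaging.camera_model(name): a dict with "K" (3x3 intrinsics, pixels), "rvec" (rotation vector, rad) and "tvec" (3), from world to camera coordinates, as OpenCV has them. Camera axes: x right, y down, z forward; pixel columns grow to the right and rows downward; lengths in m; the calibration is good to about 2 mm. A picture is of the moment at which its call begins. camera_model takes no time and is no camera call.
- order.job_done(): hands the job in; it is judged then, once.
Trained networks look in the newest picture that a camera, given by its name, has taken for a name from the list of things; names that differ only in an ending like _2 or _b are one class to them, and where a whole thing is asked for, a point or a joint stands for the part that bears it (a point fixed in the world has none). Each returns a list of dicts, best first, with "score" (0 to 1); they miss things now and then, are a little off and sometimes report something else, mostly with a low value. They report only what shows in the picture. A call takes as long as a camera call. They do not tell look-alikes from the thing itself.
- models.boxes_of(camera, label): "box" ([centre column, centre row, width, height] in pixels, round what is visible of it).
The state is a dict: "t": time; "joint_positions": joint angles; "joint_vel": joint speeds; "tau": joint torques, N m; "tcp_pos": TCP position; "eef_rot": TCP orientation; "contact_force": force on the tool from outside, world axes, zero at the start; "ft_torque": the same for the moment, N m; "finger_gap": opening from 0.0 (shut) to 1.0 (fully open); "gripper_force": force on a finger pad.
Only numpy, scipy, OpenCV 4.12 (cv2) and the standard library are available. Lean on these libraries where they do the work, as an engineer would, in place of code of your own. Each camera call takes 0.05 s, during which the arm holds its last target. There are 200 camera calls.

## Task

Set out the sample gift tray on the white board, 'behind' meaning away from the board's gold front stripe: put the small blue egg shell upright into the open green egg base, then close it with the green egg top, fully down, with its brass grip bar in line with the two brass tabs on the base. Set the dark brown chocolate box flat on the board midway between the egg base and the chocolate bunny, and the red tin on top of the middle of that box. Set the gold box on the board directly behind the bunny, with about a finger's width (some 20 mm) of space between them, and leave everything let go, upright and still.

Things in the scene. Friction and masses are not known exactly. Their poses are not given: they have to be found in the camera images.
- board: White board, fixed, 180 x 340 x 10 mm, gold stripe along its front edge (nearest the robot). Origin at table level midway between egg base and bunny, 60 mm behind the front edge; upper face 10 mm above it. x to the back (away from the stripe), y left, z up. Egg base and bunny stand fixed on it at x = 0, y = +115 and -115 mm; which is on which side varies.
- egg_base: Lower half of a green gift egg, fixed on the board: open cup 66 mm across. Origin at underside centre, z up. Shoulder for the top's rim at z = 20 mm; inside it a brass collar rises to 28 mm, outside 57 mm across at its foot, 53 at its top, mouth about 46 mm wide. Inner floor at 6 mm. Two brass tabs reach 41 mm out along +x and -x.
- bunny: Milk-chocolate-brown moulded bunny with a red collar, fixed on the board, 44 mm across, 66 mm high, facing the gold stripe. Origin at its underside centre, on the board's upper face; x to the back of the board, y left, z up (same axes as the board).
- small_egg: Small closed inner shell, bright blue with a white band, loose: upright cylinder 34 mm across with rounded ends, 50 mm high (straight-sided from 6 to 44 mm). Origin at its underside centre, z up; round, its yaw does not matter. In the base it stands up 28 mm above the brass collar: hold it with the fingertips at least 27 mm above its underside.
- egg_top: Upper half of the green gift egg, loose, standing rim down: hollow, open below, 66 mm across, 58 mm inside at the rim, 45 mm high (41 inside), flat top 44 mm across. On top a brass grip bar 38 mm long along its x, 10 mm thick along y, from 45 to 61 mm high: pinch it across its thickness. Origin at the centre of the rim plane, z up. Either way round is the same.
- choc_box: Dark brown closed chocolate box with a gold ribbon around its short way, loose, 70 mm (x) x 46 mm (y) x 28 mm high. Origin at its underside centre, z up. Its yaw on the board does not matter.
- red_tin: Closed red round tin, loose, 41 mm across, 22 mm high. Origin at its underside centre, z up; its yaw does not matter.
- gold_box: Gold square box, loose, 40 x 40 mm, 36 mm high. Origin at its underside centre, z up, x and y square to its sides. Placed best held by its left and right sides, so that no finger comes between it and the bunny.
Things that resemble listed ones, but are neither listed nor needed, are in the scene too. What is shaped like the red_tin but turquoise is not meant.

How it is judged:
At the end, for the whole second after the job is handed in: Blue shell on base floor, 10 mm off axis at most; top down on shoulder within 6 mm, bar within 0.2 rad of tabs; brown box on board within 15 mm of midpoint; tin on it within 12 mm of centre; gold box centre 47-77 mm behind bunny's, 15 mm sideways; all within 0.12 rad of upright, at rest (horizontal distance between small_egg and egg_base below 0.01 m and z of small_egg in the frame of egg_base between 0.003 and 0.01 m and horizontal distance between egg_top and egg_base below 0.006 m and z of egg_top in the frame of egg_base between 0.017 and 0.024 m and angle between the x axis of egg_top and the x axis of egg_base, either way round below 0.2 rad and horizontal distance between choc_box and board below 0.015 m and z of choc_box in the frame of board between 0.007 and 0.014 m and horizontal distance between red_tin and choc_box below 0.012 m and z of red_tin in the frame of choc_box between 0.025 and 0.032 m and x of gold_box in the frame of bunny between 0.047 and 0.077 m and y of gold_box in the frame of bunny between -0.015 and 0.015 m and z of gold_box in the frame of bunny between -0.003 and 0.004 m and angle between each of small_egg, egg_top, choc_box, red_tin, gold_box's own z axis and vertical below 0.12 rad and linear speed of each of small_egg, egg_top, choc_box, red_tin, gold_box below 0.02 m/s and angular speed of each of small_egg, egg_top, choc_box, red_tin, gold_box below 0.2 rad/s); the robot touches nothing.
It also fails if it takes over 131 s, if anything falls off the work surface, if the arm or the gripper's body presses on something with over 40 N, if the wrist force passes 120 N, or if a joint passes its speed limit or range.

## Working session

There is one attempt and no reset: what is moved stays moved. The work goes in short steps, Python scripts to look and compute and a tool call to move; the robot and the scene stay as the last step left them, time stands still between calls to the robot, and variables do not carry over. Pictures are saved under pics/ and viewed, at most 14 in all, crops included, and the job is handed in when it is done.

Besides the shell and the picture viewer there is one more tool, called after ">>>" in YAML: its name, and indented under it one key for each argument. step_arm: Moves the arm, as the interface text tells. Its arguments: {"type":"object","properties":{"moves":{"type":"array","items":{"type":"array"}},"squeeze":{"type":"number"}},"required":["moves"]}

```bash
mkdir -p pics; ls; python3 - <<'E'
from station import bot, imaging, order, models
import cv2
for n in ["scene","top"]:
    f=imaging.grab_frame(n); cv2.imwrite(f"pics/{n}0.png",f[:,:,::-1])
    print(n,imaging.camera_model(n))
    for l in ["board","egg_base","bunny","small_egg","egg_top","choc_box","red_tin","gold_box"]:
        print(l,[([round(float(v)) for v in d["box"]],round(d["score"],2)) for d in models.boxes_of(n,l)][:4])
print(bot.get_obs())
E
```

```text
pics
scene {'K': array([[505.41051005,   0.        , 324.70090066],
       [  0.        , 505.41051005, 239.50640143],
       [  0.        ,   0.        ,   1.        ]]), 'rvec': array([ 1.71144672,  2.06355224, -0.62006677]), 'tvec': array([ 0.08071617, -0.41874163,  1.1741007 ])}
board [([335, 301, 227, 123], 0.7)]
egg_base []
bunny [([411, 284, 23, 31], 0.67)]
small_egg [([143, 197, 21, 26], 0.83)]
egg_top [([272, 195, 36, 44], 0.66)]
choc_box [([522, 298, 46, 48], 0.56)]
red_tin [([436, 216, 22, 24], 0.67), ([384, 213, 27, 24], 0.58)]
gold_box [([496, 236, 36, 35], 0.9)]
top {'K': array([[485.63673837,   0.        , 318.23315141],
       [  0.        , 485.63673837, 242.36757095],
       [  0.        ,   0.        ,   1.        ]]), 'rvec': array([ 2.1988396 , -2.13417173,  0.12299103]), 'tvec': array([-0.01406237,  0.55167937,  0.83387983])}
board [([293, 204, 188, 106], 0.94)]
egg_base [([358, 213, 36, 44], 0.55)]
bunny [([230, 216, 27, 21], 0.79)]
small_egg [([500, 278, 25, 18], 0.87)]
egg_top [([374, 304, 42, 34], 0.91)]
choc_box [([131, 226, 42, 41], 0.57), ([295, 204, 190, 107], 0.57)]
red_tin [([257, 302, 22, 21], 0.9), ([206, 303, 28, 22], 0.77)]
gold_box [([152, 290, 31, 33], 0.68), ([231, 216, 26, 28], 0.5)]
{'t': 0.9, 'joint_positions': array([ 1.12289631e+00,  2.45064861e-01,  1.55779565e+00, -4.63457718e-06,
        1.33870752e+00, -1.74090942e-01]), 'joint_vel': array([ 0.00043575,  0.000169  ,  0.000118  ,  0.00019117,  0.00139102,
       -0.00043432]), 'tau': array([ 2.10997823e-04, -4.29519153e+01, -3.26421690e+01, -2.00422519e-04,
        5.96996197e-04,  2.82894791e-05]), 'tcp_pos': array([0.17575437, 0.6257986 , 0.30391509]), 'eef_rot': array([1.36476747e-01, 9.90643275e-01, 1.10300248e-05, 5.91412775e-06]), 'contact_force': array([ 1.05542298,  0.89674119, -0.2626974 ]), 'ft_torque': array([-0.02873066,  0.0322942 ,  0.01584675]), 'gripper_force': 0.0, 'finger_gap': 0.9999094223873853}
```

View pics/top0.png

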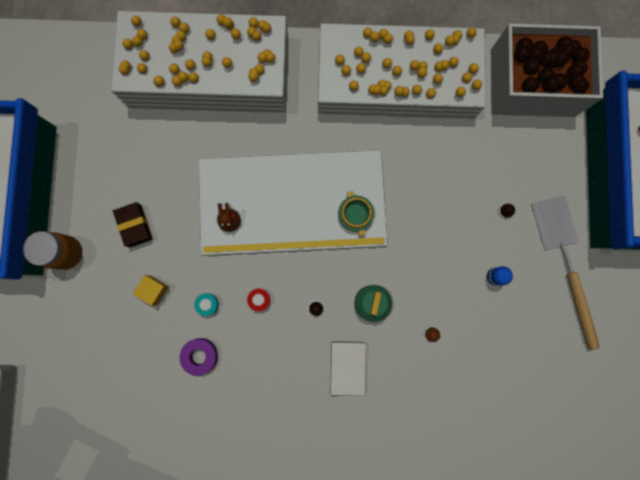

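View pics/scene0.png

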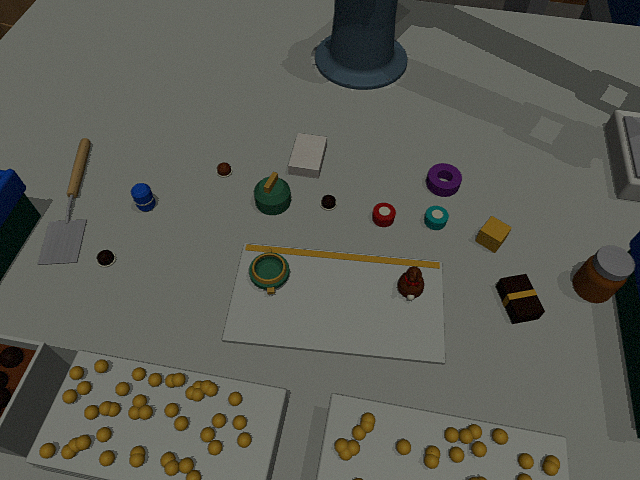

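The top view shows the board with the bunny at (229,217) and the egg base at (356,213). Loose on the table are the egg top at (374,303), the blue egg at (500,276), the choc box at (132,225) and the gold box at (150,290). Possible mix-ups:
- **Red tin:** red at (258,300), which I want, against turquoise at (206,305) and the purple ring at (198,357).
- **Choc box:** the pralines at (316,308), (508,210) and (432,334) are far too small to be it.
- **Gold box:** nothing else looks like it except the gold balls at the back.

The scene view agrees: red at (384,214), turquoise at (436,217).

Next I'll fit poses by matching projected silhouettes in both cameras.

```bash
cat > h.py <<'E'
from station import bot, imaging, order, models
import cv2, numpy as np, sys
from scipy.optimize import minimize
from scipy.spatial.transform import Rotation as R
CM={n:imaging.camera_model(n) for n in("scene","top")}
def proj(n,P):
    c=CM[n]; return cv2.projectPoints(np.asarray(P,float).reshape(-1,1,3),c["rvec"],c["tvec"],c["K"],None)[0][:,0]
def ray(n,uv,z):
    c=CM[n]; Rm=cv2.Rodrigues(c["rvec"])[0]; o=-Rm.T@c["tvec"]
    d=Rm.T@np.linalg.inv(c["K"])@[uv[0],uv[1],1]; return o+d*(z-o[2])/d[2]
def cyl(prof,k=32):
    a=np.linspace(0,2*np.pi,k,endpoint=False); return np.vstack([np.c_[r*np.cos(a),r*np.sin(a),0*a+z] for r,z in prof])
def box(x,y,z0,z1): return np.array([[sx*x/2,sy*y/2,z] for sx in(-1,1) for sy in(-1,1) for z in(z0,z1)])
S=dict(small_egg=cyl([(.011,0),(.017,.006),(.017,.044),(.011,.05)]),red_tin=cyl([(.0205,0),(.0205,.022)]),
 choc_box=box(.07,.046,0,.028),gold_box=box(.04,.04,0,.036),bar=box(.038,.010,.045,.061))
def mask(img,seed,size,f):
    """blob of colour test f nearest seed, holes closed"""
    m=f(cv2.cvtColor(img,cv2.COLOR_RGB2HSV).astype(int)).astype(np.uint8)
    w=np.zeros_like(m); cv2.rectangle(w,(int(seed[0]-size),int(seed[1]-size)),(int(seed[0]+size),int(seed[1]+size)),1,-1)
    m=cv2.morphologyEx(m*w,cv2.MORPH_CLOSE,np.ones((5,5)))
    n,l,st,c=cv2.connectedComponentsWithStats(m)
    if n<2: return None
    return (l==1+np.argmax(st[1:,4])).astype(np.uint8)
def mom(m):
    M=cv2.moments(m,binaryImage=not m.dtype==np.float32); return np.array([M["m10"]/M["m00"],M["m01"]/M["m00"]]),np.array([M["mu20"],M["mu02"],M["mu11"]])/M["m00"],M["m00"]
def fit(name,masks,x0,z=0,yaws=(0,)):
    """match hull moments in all given cameras -> x,y,yaw,cost,per-camera centroid residual"""
    obs={n:mom(m) for n,m in masks.items()}
    def res(p):
        P=S[name]@R.from_euler("z",p[2]).as_matrix().T+[p[0],p[1],z]; out=0
        for n,o in obs.items():
            h=mom(cv2.convexHull(proj(n,P).astype(np.float32)))
            out+=((h[0]-o[0])**2).sum()+.02*((h[1]-o[1])**2).sum()
        return out
    b=min((minimize(res,[*x0,y],method="Nelder-Mead",options=dict(xatol=1e-5,fatol=1e-5,initial_simplex=np.array([[*x0,y],[x0[0]+.01,x0[1],y],[x0[0],x0[1]+.01,y],[*x0,y+.2]]))) for y in yaws),key=lambda r:r.fun)
    return b.x,b.fun,{n:o[2] for n,o in obs.items()}
def go(x,y,z,yaw=None):
    """tool-frame shift (mm) and roll to bring TCP to x,y,z with jaw line (tool y) along world angle yaw"""
    o=bot.get_obs(); r=R.from_quat(o["eef_rot"]); d=r.inv().apply(np.array([x,y,z])-o["tcp_pos"])*1000
    out=[round(float(v),1) for v in d]; roll=0
    if yaw is not None:
        ty=r.apply([0,1,0]); e=yaw-np.arctan2(ty[1],ty[0]); e=(e+np.pi/2)%np.pi-np.pi/2; roll=-e
    print("shift",out,"roll",round(float(roll),3),"tcp",o["tcp_pos"].round(4),"j6",round(float(o["joint_positions"][5]),3),"j1",round(float(o["joint_positions"][0]),3),"t",round(o["t"],2),"Fz",o["contact_force"].round(1),"gap",round(o["finger_gap"],3))
E
cat > meas.py <<'E'
from h import *
I={n:imaging.grab_frame(n) for n in("scene","top")}
seeds=dict(small_egg=((143,197),(500,277)),red_tin=((384,214),(258,300)),gold_box=((493,235),(151,290)),choc_box=((520,298),(132,226)),bar=((271,181),(376,303)))
C=dict(small_egg=lambda h:(h[...,1]>130)&(abs(h[...,0]-112)<14)|((h[...,2]>150)&(h[...,1]>60)),red_tin=lambda h:((h[...,0]<8)|(h[...,0]>172))&(h[...,1]>120)&(h[...,2]>60),
 gold_box=lambda h:(abs(h[...,0]-22)<9)&(h[...,1]>130),choc_box=lambda h:(h[...,2]<75)|(h[...,1]>120),bar=lambda h:(abs(h[...,0]-22)<9)&(h[...,1]>100))
H=dict(small_egg=.025,red_tin=.011,gold_box=.018,choc_box=.014,bar=.053)
dbg=[]
for k,s in seeds.items():
    ms={n:mask(I[n],s[i],32 if k!="bar" else 14,C[k]) for i,n in enumerate(("scene","top"))}
    x0=ray("top",mom(ms["top"])[0],H[k])[:2]
    ys=(0,) if k in("small_egg","red_tin") else (0.2,.8,1.4,2.0,2.6)
    for cams in(("scene","top"),("top",),("scene",)):
        p,c,a=fit(k,{n:ms[n] for n in cams},x0,0,ys); print(k,cams,p.round(4),round(c,2),a)
        if len(cams)==2: best=p
    row=[]
    for i,n in enumerate(("scene","top")):
        im=I[n].copy(); u,v=s[i]; u0,v0=max(0,u-35),v-35; P=S[k]@R.from_euler("z",best[2]).as_matrix().T+[best[0],best[1],0]
        hull=cv2.convexHull(((proj(n,P)-[u0,v0]+.5)*4-.5).astype(np.int32)); cr=cv2.resize(im[v0:v0+70,u0:u0+70],(280,280),interpolation=cv2.INTER_NEAREST)
        cv2.polylines(cr,[hull],True,(255,0,255)); row.append(cv2.resize(cr,(150,150),interpolation=cv2.INTER_AREA))
    dbg.append(np.vstack(row))
cv2.imwrite("pics/fit0.png",np.hstack(dbg)[:,:,::-1])
# board from top: white area corners, stripe
m=mask(I["top"],(293,204),105,lambda h:(h[...,2]>135)&(h[...,1]<45)|((abs(h[...,0]-22)<9)&(h[...,1]>100)))
r=cv2.minAreaRect(cv2.findContours(m,0,2)[0][0]); print("board rect",r,[ray("top",c,.01).round(4) for c in cv2.boxPoints(r)])
E
python3 meas.py
```

```text
small_egg ('scene', 'top') [ 0.502  -0.3217  0.0247] 4.34 {'scene': 487.0, 'top': 332.0}
small_egg ('top',) [ 0.5027 -0.3226  0.126 ] 3.39 {'top': 332.0}
small_egg ('scene',) [ 0.5012 -0.321   0.0231] 0.17 {'scene': 487.0}
red_tin ('scene', 'top') [0.4453 0.1066 0.1657] 10.4 {'scene': 269.0, 'top': 290.0}
red_tin ('top',) [0.4475 0.1066 0.0956] 1.43 {'top': 290.0}
red_tin ('scene',) [0.4417 0.1066 0.0707] 4.94 {'scene': 269.0}
gold_box ('scene', 'top') [0.4585 0.2986 1.0733] 2.77 {'scene': 752.0, 'top': 631.0}
gold_box ('top',) [0.4587 0.2985 2.6858] 2.17 {'top': 631.0}
gold_box ('scene',) [0.4581 0.2987 1.0683] 0.53 {'scene': 752.0}
choc_box ('scene', 'top') [0.5753 0.3402 3.5338] 0.6 {'scene': 1660.0, 'top': 1209.0}
choc_box ('top',) [0.5751 0.3398 0.3888] 0.48 {'top': 1209.0}
choc_box ('scene',) [0.5754 0.3405 3.5358] 0.01 {'scene': 1660.0}
bar ('scene', 'top') [ 0.4474 -0.0983  2.9347] 0.27 {'scene': 173.0, 'top': 154.0}
bar ('top',) [ 0.4478 -0.0986 -0.2069] 0.0 {'top': 154.0}
bar ('scene',) [ 0.4466 -0.0982  2.9381] 0.03 {'scene': 173.0}
board rect ((293.0, 204.0), (210.0, 210.0), 90.0) [array([0.8177, 0.2551, 0.01  ]), array([ 0.8303, -0.1399,  0.01  ]), array([ 0.4381, -0.1444,  0.01  ]), array([0.427 , 0.2321, 0.01  ])]
```

View pics/fit0.png

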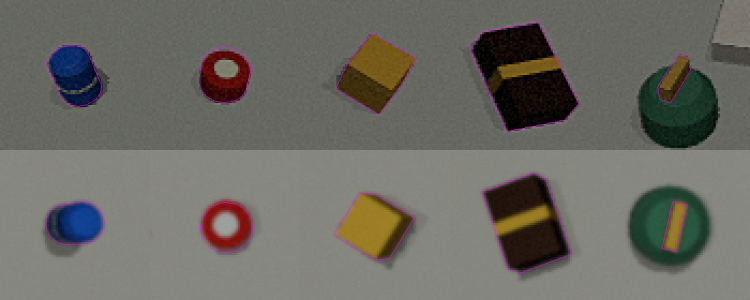

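The outlines fit all five objects, shown in magenta over the blue egg, red tin, gold box, choc box and grip bar. The tin sits slightly off because its mask in the scene view missed some pixels, so I'll use the top view's value. Next comes the board.

```bash
cat > board.py <<'E'
from h import *
S["board"]=box(.18,.34,0,.01)+[.03,0,0]
I={n:imaging.grab_frame(n) for n in("scene","top")}
W=dict(scene=(215,238,455,368),top=(190,143,395,262)); ms={}
for n,(a,b,c,d) in W.items():
    g=I[n][...,:2].max(2)[b:d,a:c]; t,m=cv2.threshold(cv2.GaussianBlur(g,(3,3),0),0,1,cv2.THRESH_BINARY+cv2.THRESH_OTSU)
    cs=cv2.findContours(m,0,2)[0]; h=cv2.convexHull(max(cs,key=cv2.contourArea)); M=np.zeros(I[n].shape[:2],np.uint8); cv2.fillPoly(M,[h+[a,b]],1); ms[n]=M; print(n,t,M.sum())
for cams in(("scene","top"),("top",),("scene",)):
    p,c,_=fit("board",{n:ms[n] for n in cams},(.61,.045),0,(0.,)); print(cams,p.round(4),round(c,2))
    if len(cams)==2: b=p
# fixed things
g=lambda h:(abs(h[...,0]-22)<10)&(h[...,1]>90)
Rb=R.from_euler("z",b[2])
for side in(1,-1):
    q=Rb.apply([0,side*.115,0])+[b[0],b[1],.01]; print(side,"world",q.round(4),"top px",proj("top",q)[0].round(1),"scene px",proj("scene",q)[0].round(1))
out=[]
for n in("scene","top"):
    im=cv2.resize(I[n],None,fx=3,fy=3,interpolation=cv2.INTER_CUBIC)
    def draw(P,col,close=True):cv2.polylines(im,[((proj(n,P)+.5)*3-.5).round().astype(np.int32)],close,col)
    T=lambda P:Rb.apply(P)+[b[0],b[1],0]
    draw(T([[-.06,.17,.01],[.12,.17,.01],[.12,-.17,.01],[-.06,-.17,.01]]),(255,0,255))
    a=np.linspace(0,2*np.pi,40)
    for r,z in((.033,.03),(.0265,.038)): draw(T(np.c_[r*np.cos(a),r*np.sin(a)-.115,0*a+z]),(255,0,0))
    draw(T([[-.041,-.115,.025],[.041,-.115,.025]]),(0,0,255)); draw(T(np.c_[.022*np.cos(a),.022*np.sin(a)+.115,0*a+.01]),(255,0,0))
    x0,y0,x1,y1=W[n]; out.append(cv2.resize(im[y0*3:y1*3,x0*3:x1*3],(720,int(720*(y1-y0)/(x1-x0))))[:600])
    cv2.imwrite(f"pics/board_{n}.png",out[-1][:,:,::-1])
E
python3 board.py
```

```text
scene 85.0 31200
top 119.0 24395
('scene', 'top') [0.694  0.0618 0.1381] 27035.26
('top',) [0.5608 0.0535 0.0316] 11117.66
('scene',) [0.7212 0.0599 0.1881] 8055.72
1 world [0.6781 0.1757 0.01  ] top px [226.5 172.9] scene px [410.5 340.1]
-1 world [ 0.7098 -0.0521  0.01  ] top px [350.  159.9] scene px [260.7 333.2]
```

View pics/board_top.png

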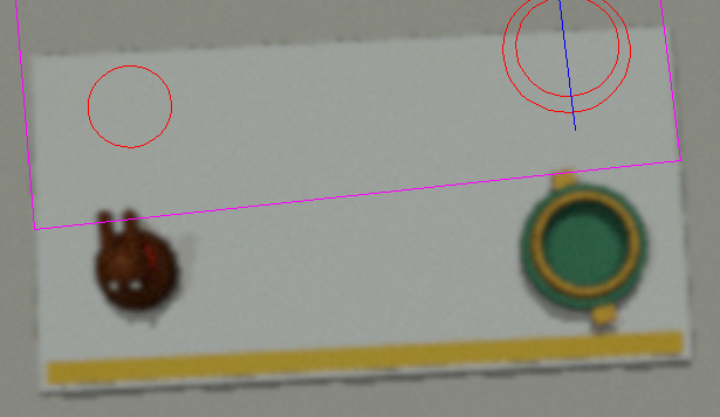

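View pics/board_scene.png

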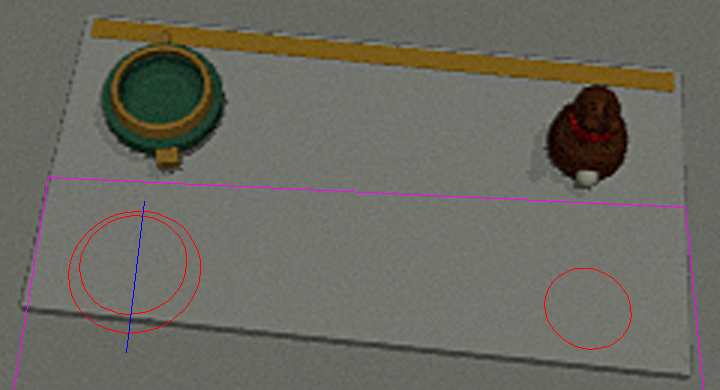

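My board mask leaked into the table. The pictures do show the corners clearly: in the top view at about (199,159.5), (380,151), (386.5,245.5), (202,254). They also show the brass ring and the tabs, so I'll fit from those.

```bash
cat > board2.py <<'E'
from h import *
from scipy.optimize import least_squares
I={n:imaging.grab_frame(n) for n in("scene","top")}
px=dict(top=[(199.1,159.5),(380.2,151),(386.5,245.5),(202,254)],scene=[(445,362.3),(222.7,340.3),(244.3,243.7),(442.3,262)])
B=np.array([[.12,.17,.01],[.12,-.17,.01],[-.06,-.17,.01],[-.06,.17,.01]])
for cams in(("scene","top"),("top",),("scene",)):
    f=lambda p:np.concatenate([(proj(n,R.from_euler("z",p[2]).apply(B)+[p[0],p[1],0])-px[n]).ravel() for n in cams])
    s=least_squares(f,[.61,.05,0],loss="soft_l1"); print(cams,s.x.round(4),"rms px",round(np.sqrt((f(s.x)**2).mean()),2))
    if len(cams)==2: b=s.x
Rb=R.from_euler("z",b[2])
for k,q in dict(base=[0,-.115,.01],bunny=[0,.115,.01],gold=[.062,.115,.01]).items(): print(k,(Rb.apply(q)+[b[0],b[1],0]).round(4))
g=lambda h:(abs(h[...,0]-22)<10)&(h[...,1]>100)
S["ring"]=cyl([(.0285,.03),(.0265,.038)])
ms={}
for n,s in dict(scene=(268,267),top=(356.5,212.5)).items():
    m=g(cv2.cvtColor(I[n],cv2.COLOR_RGB2HSV).astype(int)).astype(np.uint8)
    nn,l,st,c=cv2.connectedComponentsWithStats(m)
    ok=[i for i in range(1,nn) if np.hypot(*(c[i]-s))<30 and st[i,4]>4]
    for i in ok: print(n,st[i],c[i].round(1))
    r=max((i for i in ok if st[i,2]<60),key=lambda i:st[i,4]); hull=cv2.convexHull(np.argwhere(l==r)[:,::-1].astype(np.int32)); M=np.zeros_like(m); cv2.fillPoly(M,[hull],1); ms[n]=M
for cams in(("scene","top"),("top",),("scene",)):
    p,c,a=fit("ring",{n:ms[n] for n in cams},(.61,-.06)); print("ring",cams,p[:2].round(4),round(c,2))
a,c=ray("top",(350.6,194.3),.025),ray("top",(362,232.7),.025); print("tabs",a,c,np.arctan2(*(a-c)[[1,0]]),np.linalg.norm(a-c),(a+c)/2)
E
python3 board2.py
```

```text
('scene', 'top') [0.5984 0.0515 0.0799] rms px 1.07
('top',) [0.5975 0.0502 0.0792] rms px 1.02
('scene',) [0.599  0.0523 0.0821] rms px 0.83
base [ 0.6076 -0.0631  0.01  ]
bunny [0.5892 0.1661 0.01  ]
gold [0.651  0.1711 0.01  ]
scene [267 287   8   7  56] [270.5 290. ]
top [347 192   7   5  24] [350.1 193.8]
top [341 197  31  31 274] [355.7 212.4]
top [358 230   7   6  32] [361.2 232.2]
ring ('scene', 'top') [ 0.626  -0.0578] 414.64
ring ('top',) [ 0.6084 -0.0639] 0.07
ring ('scene',) [ 0.6435 -0.0512] 201.57
tabs [ 0.6417334  -0.05360177  0.025     ] [ 0.57225835 -0.07562666  0.025     ] 0.3069961588256782 0.07288263022587943 [ 0.60699588 -0.06461421  0.025     ]
```

The board comes out at (0.598, 0.0515) with yaw 0.08. The egg base is at about (0.608, -0.064), and its ring, its tabs and the board frame agree. The tabs point at yaw 0.307. I'll start with the nearest item, the choc box.

```bash
python3 -c "
from h import *
go(.5753,.3402,.15,1.963); go(.5753,.3402,.076,1.963)"
```

```text
shift [-461.9, -166.9, 153.9] roll -0.666 tcp [0.1758 0.6258 0.3039] j6 -0.174 j1 1.123 t 1.2 Fz [-0.2 -0.1  0.2] gap 1.003
shift [-461.9, -166.9, 227.9] roll -0.666 tcp [0.1758 0.6258 0.3039] j6 -0.174 j1 1.123 t 1.2 Fz [-0.2 -0.1  0.2] gap 1.003
```

>>> step_arm:
  moves:
    - [[-58,-21,19],-0.1,1]
    - [[-116,-42,38],-0.2,1]
    - [[-174,-63,57],-0.3,1]
    - [[-231,-84,77],-0.4,1]
    - [[-289,-105,96],-0.5,1]
    - [[-347,-126,115],-0.6,1]
    - [[-405,-147,134],-0.666,1]
    - [[-462,-167,154],-0.666,1]
    - [[-462,-167,154],-0.666,1]
    - [[-462,-167,154],-0.666,1]
  squeeze: 40

```text
t: 2.45
tcp_pos: [0.5756, 0.3397, 0.1495]
eef_rot: [-0.194, 0.981, 0.0, -0.0]
contact_force: [-0.5, 1.0, -0.3]
finger_gap: 1.001
gripper_force: 0.0
```

```bash
python3 -c "
from h import *
go(.5753,.3402,.076,1.963)
f=imaging.grab_frame('scene');cv2.imwrite('pics/s1.png',cv2.resize(f[150:390,400:640],(600,600))[:,:,::-1])"
```

```text
shift [-0.0, 0.5, 73.5] roll -0.001 tcp [0.5756 0.3397 0.1495] j6 -1.598 j1 0.364 t 2.45 Fz [-0.5  1.  -0.3] gap 1.001
```

View pics/s1.png

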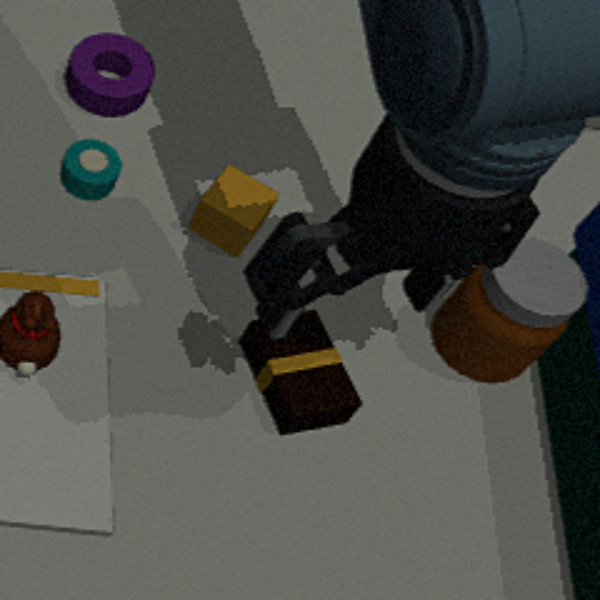

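The crop shows the fingers straddling the choc box at (300,370), with the amber jar close by at (500,320). I'll check the clearance to the jar.

```bash
python3 -c "
from h import *
print(ray('top',(45,250),.09), ray('top',(72,252),.03))
for z in (0,.09): print(ray('scene',(400+500/2.5,150+ (345 if z==0 else 270)/2.5),z))"
```

```text
[0.51905809 0.45223595 0.09      ] [0.52158243 0.43788174 0.03      ]
[0.52190295 0.47988042 0.        ]
[0.52730304 0.43861342 0.09      ]
```

The jar's edge is about 29 mm beyond the open finger, so I'll descend and grip.

>>> step_arm:
  moves:
    - [[0,0,40],0,1]
    - [[0,0,73],0,1]
    - [[0,0,73],0,1]
    - [[0,0,73],0,0.2]
    - [[0,0,73],0,0.2]
    - [[0,0,73],0,0.2]
    - [[0,0,73],0,0.2]
    - [[0,0,73],0,0.2]
  squeeze: 40

```text
t: 3.5
tcp_pos: [0.5755, 0.34, 0.0771]
eef_rot: [-0.195, 0.981, 0.0, 0.0]
contact_force: [-0.3, 0.1, -1.0]
finger_gap: 0.6
gripper_force: 0.0
```

```bash
python3 -c "
from h import *
go(.5753,.3402,.17,1.65);go(.5984,.0515,.17,1.65)"
```

```text
shift [0.1, 0.2, -92.9] roll 0.313 tcp [0.5755 0.34   0.0771] j6 -1.598 j1 0.364 t 3.5 Fz [-0.3  0.1 -1. ] gap 0.6
shift [89.0, -275.4, -93.0] roll 0.313 tcp [0.5755 0.34   0.0771] j6 -1.598 j1 0.364 t 3.5 Fz [-0.3  0.1 -1. ] gap 0.6
```

Jaw 0.2 corresponds to gap 0.6, so I need to close further.

>>> step_arm:
  moves:
    - [[0,0,0],0,-1]
    - [[0,0,0],0,-1]
    - [[0,0,0],0,-1]
    - [[0,0,0],0,-1]
    - [[0,0,-30],0,-1]
    - [[0,0,-93],0,-1]
    - [[0,0,-93],0,-1]

```text
t: 4.38
tcp_pos: [0.578, 0.3413, 0.1756]
eef_rot: [-0.195, 0.981, 0.001, 0.005]
contact_force: [0.5, 0.2, -1.9]
finger_gap: 0.526
gripper_force: 43.0
```

```bash
python3 -c "
from h import *
go(.5984,.0515,.17,1.65)"
```

```text
shift [92.0, -275.6, 4.6] roll 0.313 tcp [0.578  0.3413 0.1756] j6 -1.598 j1 0.365 t 4.38 Fz [ 0.5  0.2 -1.9] gap 0.526
```

>>> step_arm:
  moves:
    - [[16,-50,0],0.06,-1]
    - [[32,-100,0],0.12,-1]
    - [[48,-150,0],0.18,-1]
    - [[64,-200,0],0.24,-1]
    - [[80,-248,0],0.3,-1]
    - [[89,-275,0],0.313,-1]
    - [[89,-275,0],0.313,-1]
    - [[89,-275,0],0.313,-1]

```text
t: 5.38
tcp_pos: [0.5974, 0.0526, 0.1685]
eef_rot: [-0.04, 0.999, 0.0, -0.001]
contact_force: [0.7, 0.3, -2.3]
finger_gap: 0.532
gripper_force: 42.8
```

```bash
python3 -c "
from h import *
go(.5984,.0515,.0871,1.65)"
```

```text
shift [-1.1, -1.3, 81.4] roll 0.0 tcp [0.5974 0.0526 0.1685] j6 -1.752 j1 -0.101 t 5.38 Fz [ 0.7  0.3 -2.3] gap 0.532
```

>>> step_arm:
  moves:
    - [[-1,-1,40],0,-1]
    - [[-1,-1,70],0,-1]
    - [[-1,-1,80],0,-1]
    - [[-1,-1,82],0,-1]
    - [[-1,-1,82],0,-1]
    - [[-1,-1,82],0,-1]

```text
t: 6.12
tcp_pos: [0.5999, 0.0512, 0.0888]
eef_rot: [-0.04, 0.999, -0.0, 0.001]
contact_force: [-0.1, -0.3, -1.5]
finger_gap: 0.526
gripper_force: 43.0
```

>>> step_arm:
  moves:
    - [[0,0,1.5],0,-1]
    - [[0,0,2],0,-1]
    - [[0,0,2],0,-1]
    - [[0,0,2],0,0.5]
    - [[0,0,2],0,0.5]
    - [[0,0,2],0,0.9]
    - [[0,0,2],0,1]
    - [[0,0,-40],0,1]
    - [[0,0,-85],0,1]
    - [[0,0,-85],0,1]

```text
t: 7.38
tcp_pos: [0.6019, 0.0509, 0.1775]
eef_rot: [-0.04, 0.999, -0.001, 0.004]
contact_force: [-0.5, 0.1, 0.1]
finger_gap: 1.0
gripper_force: 0.0
```

```bash
python3 -c "
from h import *
go(.447,.1066,.16,1.5);go(.447,.1066,.075,1.5)"
```

```text
shift [150.1, 67.9, 16.1] roll 0.15 tcp [0.6019 0.0509 0.1775] j6 -1.753 j1 -0.103 t 7.38 Fz [-0.5  0.1  0.1] gap 1.0
shift [150.9, 68.0, 101.1] roll 0.15 tcp [0.6019 0.0509 0.1775] j6 -1.753 j1 -0.103 t 7.38 Fz [-0.5  0.1  0.1] gap 1.0
```

>>> step_arm:
  moves:
    - [[50,22,0],0.18,1]
    - [[100,45,5],0.36,1]
    - [[148,68,12],0.54,1]
    - [[148,68,12],0.72,1]
    - [[148,68,12],0.75,1]
    - [[148,68,12],0.75,1]
    - [[148,68,12],0.75,1]

```text
t: 8.25
tcp_pos: [0.447, 0.1069, 0.1609]
eef_rot: [0.329, 0.944, 0.0, 0.0]
contact_force: [0.1, 0.2, 0.9]
finger_gap: 0.994
gripper_force: 0.0
```

```bash
cat >> h.py <<'E'
def centroid(n,seed,size,f): return mom(mask(imaging.grab_frame(n),seed,size,f))[0]
E
python3 -c "
from h import *
go(.447,.1066,.075,.9)
f=imaging.grab_frame('top')
cv2.imwrite('pics/t1.png',cv2.resize(f[140:380,170:410],(600,600))[:,:,::-1])"
```

```text
shift [-0.2, -0.2, 85.9] roll 0.001 tcp [0.447  0.1069 0.1609] j6 -0.914 j1 -0.013 t 8.25 Fz [0.1 0.2 0.9] gap 0.994
```

View pics/t1.png

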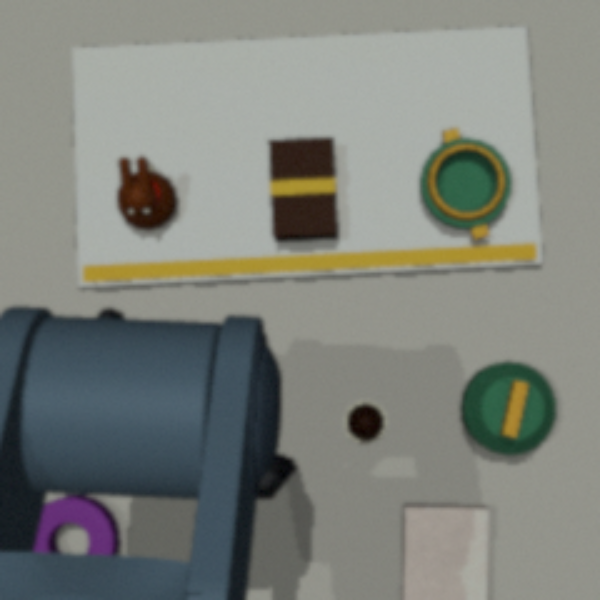

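The choc box now sits squarely midway at (304,188), between the bunny at (148,203) and the base at (466,183). The tin is next.

>>> step_arm:
  moves:
    - [[0,0,50],0,1]
    - [[0,0,80],0,1]
    - [[0,0,86],0,1]
    - [[0,0,86],0,1]
    - [[0,0,86],0,-1]
    - [[0,0,86],0,-1]
    - [[0,0,86],0,-1]
    - [[0,0,86],0,-1]
    - [[0,0,86],0,-1]
    - [[0,0,86],0,-1]

```text
t: 9.55
tcp_pos: [0.4471, 0.1071, 0.076]
eef_rot: [0.329, 0.944, 0.0, 0.001]
contact_force: [-1.9, -0.1, 6.4]
finger_gap: 0.45
gripper_force: 39.7
```

>>> step_arm:
  moves:
    - [[0,0,0],0,-1]
    - [[0,0,0],0,-1]
    - [[0,0,-50],0,-1]
    - [[0,0,-95],0,-1]
    - [[0,0,-95],0,-1]
    - [[0,0,-95],0,-1]

```text
t: 10.3
tcp_pos: [0.4458, 0.1072, 0.1693]
eef_rot: [0.329, 0.944, -0.0, -0.0]
contact_force: [-0.3, 0.8, -1.4]
finger_gap: 0.448
gripper_force: 40.9
```

```bash
python3 -c "
from h import *
I={n:imaging.grab_frame(n) for n in('top','scene')}
C=lambda h:(h[...,2]<75)|(h[...,1]>120)
ms={'top':mask(I['top'],(292,215),28,C)}
print(fit('choc_box',ms,(.5984,.0515),.01,(0.08,)))
go(.5984,.0515,.17,1.65); go(.5984,.0515,.113,.9)"
```

```text
(array([0.59882849, 0.05213685, 0.08374776]), np.float64(2.374762653544424), {'top': 975.0})
shift [-154.5, 51.6, -2.2] roll -0.75 tcp [0.4453 0.1071 0.1683] j6 -0.912 j1 -0.012 t 10.4 Fz [-0.   0.2 -0.5] gap 0.455
shift [-154.7, 51.7, 54.8] roll -0.0 tcp [0.4453 0.1071 0.1683] j6 -0.912 j1 -0.012 t 10.4 Fz [-0.   0.2 -0.5] gap 0.455
```

>>> step_arm:
  moves:
    - [[-45,15,0],0,-1]
    - [[-90,30,0],0,-1]
    - [[-135,45,0],0,-1]
    - [[-154,51,0],0,-1]
    - [[-154,51,0],0,-1]
    - [[-154,51,30],0,-1]
    - [[-154,51,48],0,-1]
    - [[-154,51,54],0,-1]
    - [[-154,51,56],0,-1]
    - [[-154,51,56],0,-1]

```text
t: 11.65
tcp_pos: [0.599, 0.0514, 0.1144]
eef_rot: [0.329, 0.944, 0.0, 0.001]
contact_force: [-0.0, 0.3, -1.2]
finger_gap: 0.452
gripper_force: 40.9
```

>>> step_arm:
  moves:
    - [[0,0,0.5],0,-1]
    - [[0,0,0.5],0,-1]
    - [[0,0,0.5],0,0.3]
    - [[0,0,0.5],0,0.6]
    - [[0,0,0.5],0,0.9]
    - [[0,0,0],0,1]
    - [[0,0,-50],0,1]
    - [[0,0,-70],0,1]
    - [[0,0,-70],0,1]

```text
t: 12.78
tcp_pos: [0.5998, 0.0513, 0.1857]
eef_rot: [0.329, 0.944, 0.0, 0.002]
contact_force: [0.4, -0.9, -0.7]
finger_gap: 0.997
gripper_force: 0.0
```

```bash
python3 -c "
from h import *
go(.502,-.322,.2,1.2)"
```

```text
shift [-155.5, -353.1, -14.5] roll -0.3 tcp [0.5998 0.0513 0.1857] j6 -1.003 j1 -0.103 t 12.78 Fz [ 0.4 -0.9 -0.7] gap 0.997
```

>>> step_arm:
  moves:
    - [[-22,-50,-10],0,1]
    - [[-44,-100,-12],0,1]
    - [[-66,-150,-12],0,1]
    - [[-88,-200,-12],0,1]
    - [[-110,-250,-12],0,1]
    - [[-132,-300,-12],0,1]
    - [[-154,-350,-12],0,1]
    - [[-155,-353,-12],0,1]
    - [[-155,-353,-12],0,1]

```text
t: 13.9
tcp_pos: [0.5001, -0.3208, 0.1942]
eef_rot: [0.329, 0.944, 0.001, -0.001]
contact_force: [0.2, -0.7, -0.3]
finger_gap: 0.997
gripper_force: 0.0
```

```bash
python3 -c "
from h import *
f=imaging.grab_frame('top')
cv2.imwrite('pics/t2.png',cv2.resize(f[160:340,190:370],(600,600))[:,:,::-1])
go(.502,-.322,.102)"
```

```text
shift [-2.6, -0.5, 92.5] roll 0.0 tcp [ 0.5005 -0.3202  0.1945] j6 -1.661 j1 -0.76 t 13.95 Fz [0.1 0.2 0.6] gap 1.001
```

View pics/t2.png

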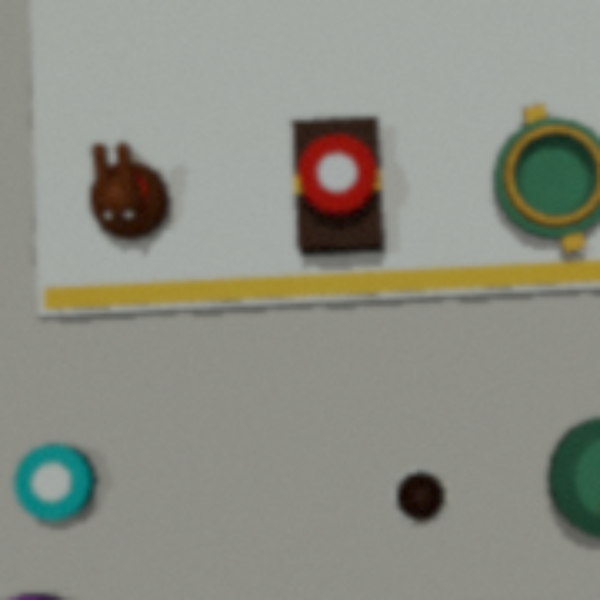

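The red tin at (338,173) sits on the box, whose centre is about (337,184). That is some 4–5 mm off centre, within tolerance. The blue egg is next.

>>> step_arm:
  moves:
    - [[-2.5,-0.5,50],0,1]
    - [[-2.5,-0.5,85],0,1]
    - [[-2.5,-0.5,92],0,1]
    - [[-2.5,-0.5,92],0,1]
    - [[-2.5,-0.5,92],0,-1]
    - [[-2.5,-0.5,92],0,-1]
    - [[-2.5,-0.5,92],0,-1]
    - [[-2.5,-0.5,92],0,-1]
    - [[-2.5,-0.5,92],0,-1]
    - [[-2.5,-0.5,92],0,-1]
  squeeze: 35

```text
t: 15.2
tcp_pos: [0.5029, -0.3239, 0.105]
eef_rot: [0.329, 0.944, -0.0, 0.001]
contact_force: [0.5, 0.4, 6.3]
finger_gap: 0.376
gripper_force: 34.8
```

>>> step_arm:
  moves:
    - [[0,0,0],0,-1]
    - [[0,0,0],0,-1]
    - [[0,0,-40],0,-1]
    - [[0,0,-90],0,-1]
    - [[0,0,-90],0,-1]
    - [[0,0,-90],0,-1]

```text
t: 15.95
tcp_pos: [0.5019, -0.3231, 0.193]
eef_rot: [0.329, 0.944, 0.0, -0.001]
contact_force: [-1.6, 0.5, -0.9]
finger_gap: 0.378
gripper_force: 35.2
```

```bash
python3 -c "
from h import *
go(.608,-.0638,.195,.9)
print(proj('top',[.5,-.32,.13]))"
```

```text
shift [78.1, 269.1, -1.9] roll -0.0 tcp [ 0.5019 -0.3231  0.193 ] j6 -1.662 j1 -0.762 t 15.95 Fz [-1.6  0.5 -0.9] gap 0.378
[[523.49816744 274.4877268 ]]
```

>>> step_arm:
  moves:
    - [[15,50,0],0,-1]
    - [[29,100,0],0,-1]
    - [[44,150,0],0,-1]
    - [[58,200,0],0,-1]
    - [[72,250,0],0,-1]
    - [[78,269,0],0,-1]
    - [[78,269,0],0,-1]
    - [[78,269,0],0,-1]
    - [[78,269,0],0,-1]

```text
t: 17.08
tcp_pos: [0.6081, -0.0657, 0.1937]
eef_rot: [0.33, 0.944, -0.0, -0.0]
contact_force: [0.5, -0.3, -0.5]
finger_gap: 0.373
gripper_force: 35.2
```

```bash
python3 -c "
from h import *
go(.608,-.0638,.119,.9)
f=imaging.grab_frame('scene')
cv2.imwrite('pics/s3.png',cv2.resize(f[180:300,210:330],(600,600))[:,:,::-1])"
```

```text
shift [1.2, 1.4, 74.7] roll -0.002 tcp [ 0.6081 -0.0657  0.1937] j6 -1.191 j1 -0.293 t 17.07 Fz [ 0.5 -0.3 -0.5] gap 0.373
```

View pics/s3.png

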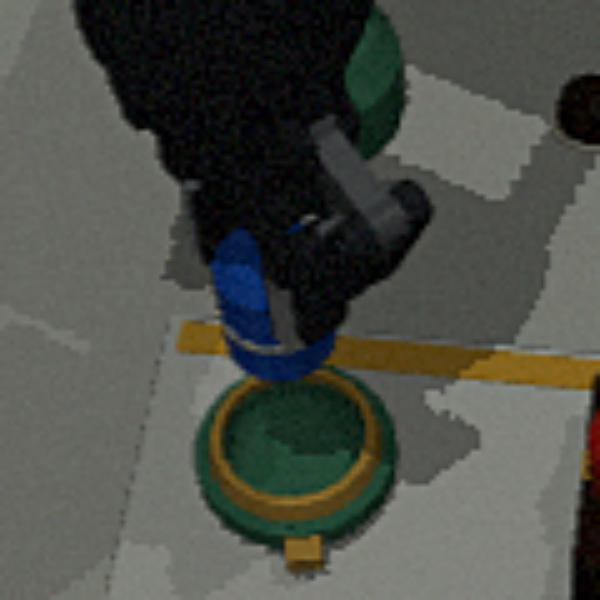

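The blue egg at (275,310) hangs upright above the base mouth at (295,440). I'll lower it.

>>> step_arm:
  moves:
    - [[1,1.5,30],0,-1]
    - [[1,1.5,45],0,-1]
    - [[1,1.5,54],0,-1]
    - [[1,1.5,62],0,-1]
    - [[1,1.5,67],0,-1]
    - [[1,1.5,71],0,-1]
    - [[1,1.5,72],0,-1]
    - [[1,1.5,72],0,-1]

```text
t: 18.12
tcp_pos: [0.6088, -0.0625, 0.1221]
eef_rot: [0.329, 0.944, 0.0, 0.0]
contact_force: [-0.1, -0.4, -0.7]
finger_gap: 0.376
gripper_force: 35.2
```

>>> step_arm:
  moves:
    - [[0,0,1],0,-1]
    - [[0,0,2],0,-1]
    - [[0,0,2],0,-1]
    - [[0,0,2],0,-0.1]
    - [[0,0,2],0,0.1]
    - [[0,0,2],0,0.1]
    - [[0,0,-40],0,0.2]
    - [[0,0,-90],0,0.3]
    - [[0,0,-90],0,0.5]
    - [[0,0,-90],0,0.5]

```text
t: 19.38
tcp_pos: [0.6083, -0.0624, 0.2114]
eef_rot: [0.329, 0.944, -0.0, -0.0]
contact_force: [-0.7, -0.4, 0.5]
finger_gap: 0.751
gripper_force: 0.0
```

```bash
python3 -c "
from h import *
go(.4478,-.0986,.21,1.364)"
```

```text
shift [103.2, -128.2, 1.5] roll -0.464 tcp [ 0.6083 -0.0624  0.2114] j6 -1.187 j1 -0.287 t 19.38 Fz [-0.7 -0.4  0.5] gap 0.751
```

>>> step_arm:
  moves:
    - [[30,-40,0],-0.15,0]
    - [[60,-80,0],-0.3,0]
    - [[90,-112,0],-0.45,0]
    - [[103,-128,0],-0.464,0]
    - [[103,-128,0],-0.464,0]
    - [[103,-128,0],-0.464,0]
    - [[103,-128,0],-0.464,0]

```text
t: 20.25
tcp_pos: [0.449, -0.0986, 0.2116]
eef_rot: [0.103, 0.995, 0.0, -0.0]
contact_force: [-0.1, 1.1, 0.8]
finger_gap: 0.504
gripper_force: 0.0
```

```bash
python3 -c "
from h import *
go(.4478,-.0986,.121,1.364)
I={n:imaging.grab_frame(n) for n in('top','scene')}
a=cv2.resize(I['top'][180:250,320:390],(400,400)); b=cv2.resize(I['scene'][150:290,200:340],(400,400))
cv2.imwrite('pics/c4.png',np.hstack([a,b])[:,:,::-1])
m={n:mask(I[n],s,22,lambda h:(h[...,1]>150)&(abs(h[...,0]-112)<14)) for n,s in dict(top=(356,212),scene=(268,265)).items()}
for n in m: print(n,m[n].sum(),fit('small_egg',{n:m[n]},(.608,-.064),.016)[:2])"
```

```text
shift [1.1, -0.3, 90.6] roll 0.0 tcp [ 0.449  -0.0986  0.2116] j6 -1.828 j1 -0.464 t 20.25 Fz [-0.1  1.1  0.8] gap 0.504
top 303 (array([ 0.61045362, -0.06139371,  0.09963577]), np.float64(1.7334881408944485))
scene 498 (array([ 0.60605547, -0.06067933,  0.07326981]), np.float64(3.4649381436789652))
```

View pics/c4.png

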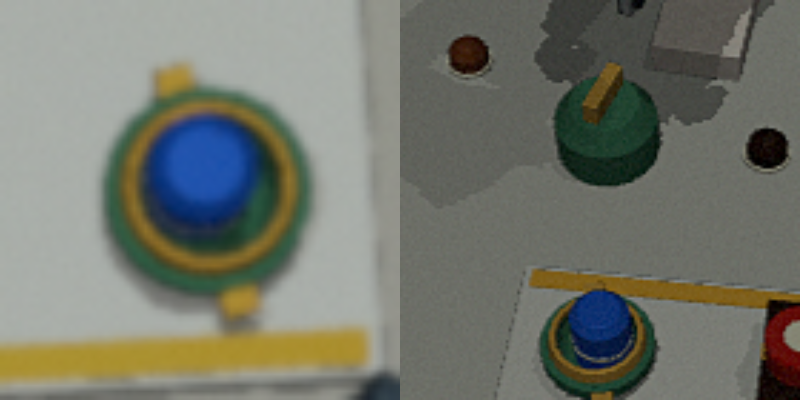

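The blue egg stands in the cup, about 3 mm off its axis. Now I'll pick up the egg top.

>>> step_arm:
  moves:
    - [[1,0,50],0,0]
    - [[1,0,80],0,0]
    - [[1,0,90],0,0]
    - [[1,0,90],0,0]
    - [[1,0,90],0,-1]
    - [[1,0,90],0,-1]
    - [[1,0,90],0,-1]
    - [[1,0,90],0,-1]
    - [[1,0,90],0,-1]
  squeeze: 50

```text
t: 21.48
tcp_pos: [0.4483, -0.0991, 0.123]
eef_rot: [0.103, 0.995, -0.001, 0.001]
contact_force: [-0.6, -2.2, 6.3]
finger_gap: 0.097
gripper_force: 51.9
```

>>> step_arm:
  moves:
    - [[0,0,0],0,-1]
    - [[0,0,-40],0,-1]
    - [[0,0,-85],0,-1]
    - [[0,0,-85],0,-1]
    - [[0,0,-85],0,-1]
    - [[0,0,-85],0,-1]

```text
t: 22.22
tcp_pos: [0.4464, -0.098, 0.205]
eef_rot: [0.103, 0.995, 0.001, -0.002]
contact_force: [-0.5, 1.2, -2.3]
finger_gap: 0.097
gripper_force: 51.0
```

```bash
python3 -c "
from h import *
go(.608,-.0638,.205,1.878)"
```

```text
shift [-151.1, 66.6, -0.5] roll -0.514 tcp [ 0.4464 -0.098   0.205 ] j6 -1.829 j1 -0.465 t 22.23 Fz [-0.5  1.2 -2.3] gap 0.097
```

>>> step_arm:
  moves:
    - [[-25,11,0],-0.09,-1]
    - [[-50,22,0],-0.18,-1]
    - [[-75,33,0],-0.27,-1]
    - [[-100,44,0],-0.36,-1]
    - [[-125,55,0],-0.45,-1]
    - [[-149,66,0],-0.514,-1]
    - [[-149,66,0],-0.514,-1]
    - [[-149,66,0],-0.514,-1]
    - [[-149,66,0],-0.514,-1]

```text
t: 23.35
tcp_pos: [0.6058, -0.0646, 0.2063]
eef_rot: [-0.153, 0.988, 0.0, -0.001]
contact_force: [0.9, -0.2, -1.1]
finger_gap: 0.098
gripper_force: 51.0
```

```bash
python3 -c "
from h import *
I={n:imaging.grab_frame(n) for n in('top','scene')}
go(.608,-.0638,.153,1.878)
a=cv2.resize(I['top'][170:250,316:396],(400,400)); b=cv2.resize(I['scene'][190:300,220:330],(400,400))
cv2.imwrite('pics/c5.png',np.hstack([a,b])[:,:,::-1])"
```

```text
shift [-2.0, 0.2, 53.8] roll -0.001 tcp [ 0.6062 -0.0646  0.2068] j6 -2.169 j1 -0.292 t 23.45 Fz [ 0.9  0.8 -0.1] gap 0.098
```

View pics/c5.png

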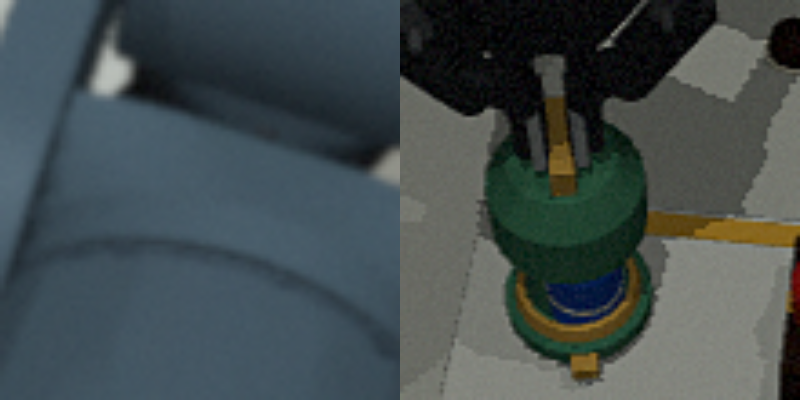

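The egg top hangs level above the base in the right half of the crop, over the blue egg at (587,295). I'll lower it slowly and watch the force.

>>> step_arm:
  moves:
    - [[-1.5,0,20],0,-1]
    - [[-1.5,0,35],0,-1]
    - [[-1.5,0,40],0,-1]
    - [[-1.5,0,43],0,-1]
    - [[-1.5,0,46],0,-1]
    - [[-1.5,0,48],0,-1]
    - [[-1.5,0,48],0,-1]

```text
t: 24.32
tcp_pos: [0.6083, -0.0641, 0.159]
eef_rot: [-0.153, 0.988, -0.0, 0.0]
contact_force: [0.7, 0.1, -0.7]
finger_gap: 0.1
gripper_force: 51.0
```

>>> step_arm:
  moves:
    - [[0,0,2],0,-1]
    - [[0,0,4],0,-1]
    - [[0,0,6],0,-1]
    - [[0,0,7],0,-1]
    - [[0,0,7],0,-1]
    - [[0,0,7],0,-1]

```text
t: 25.08
tcp_pos: [0.6084, -0.0644, 0.153]
eef_rot: [-0.153, 0.988, -0.0, -0.0]
contact_force: [-3.2, -1.1, 5.0]
finger_gap: 0.1
gripper_force: 51.9
```

>>> step_arm:
  moves:
    - [[0,0,1],0,-1]
    - [[0,0,1],0,-1]
    - [[0,0,1],0,-0.7]
    - [[0,0,1],0,-0.4]
    - [[0,0,1],0,-0.2]
    - [[0,0,1],0,-0.2]
    - [[0,0,-40],0,0]
    - [[0,0,-90],0,1]
    - [[0,0,-90],0,1]
    - [[0,0,-90],0,1]

```text
t: 26.32
tcp_pos: [0.6079, -0.064, 0.2414]
eef_rot: [-0.153, 0.988, 0.0, -0.0]
contact_force: [0.0, -0.3, -1.4]
finger_gap: 0.997
gripper_force: 0.0
```

```bash
python3 -c "
from h import *
go(.4585,.2986,.2,1.073)"
```

```text
shift [32.8, 390.8, 41.5] roll 0.805 tcp [ 0.6079 -0.064   0.2414] j6 -2.168 j1 -0.29 t 26.32 Fz [ 0.  -0.3 -1.4] gap 0.997
```

>>> step_arm:
  moves:
    - [[4,49,5],0.1,1]
    - [[8,98,10],0.2,1]
    - [[12,147,15],0.3,1]
    - [[16,196,20],0.4,1]
    - [[20,245,26],0.5,1]
    - [[24,294,31],0.6,1]
    - [[29,343,36],0.7,1]
    - [[33,391,41],0.805,1]
    - [[33,391,41],0.805,1]
    - [[33,391,41],0.805,1]

```text
t: 27.58
tcp_pos: [0.4579, 0.2983, 0.1995]
eef_rot: [0.246, 0.969, -0.001, -0.001]
contact_force: [0.2, 0.7, -0.6]
finger_gap: 0.997
gripper_force: 0.0
```

```bash
python3 -c "
from h import *
go(.4585,.2986,.078,1.073)
I={n:imaging.grab_frame(n) for n in('top','scene')}
a=cv2.resize(I['top'][170:250,316:396],(400,400)); b=cv2.resize(I['scene'][190:300,220:330],(400,400))
cv2.imwrite('pics/c6.png',np.hstack([a,b])[:,:,::-1])
g=lambda h:(abs(h[...,0]-22)<9)&(h[...,1]>100)
for n,s in dict(top=(358,209),scene=(266,250)).items():
  p=proj(n,[.608,-.0638,.083])[0]; print(n,p); m=mask(I[n],p,11,g); print(m.sum(),fit('bar',{n:m},(.608,-.0638),.03,(.307,))[:2])
m={'top':mask(I['top'],(292,212),14,lambda h:((h[...,0]<8)|(h[...,0]>172))&(h[...,1]>120)&(h[...,2]>60))}
print(fit('red_tin',m,(.5984,.0515),.038))"
```

```text
shift [-0.5, 0.8, 121.5] roll 0.001 tcp [0.4579 0.2983 0.1995] j6 -0.704 j1 0.37 t 27.57 Fz [ 0.2  0.7 -0.6] gap 0.997
top [358.67051545 207.0080014 ]
157 (array([ 0.60835793, -0.06352835,  0.33417053]), np.float64(0.15949261271437687))
scene [265.66116095 251.51947015]
163 (array([ 0.60677658, -0.06303592,  0.25159394]), np.float64(3.864903957214108))
(array([0.60298202, 0.05205195, 0.11718221]), np.float64(3.7173249894779934), {'top': 354.0})
```

View pics/c6.png

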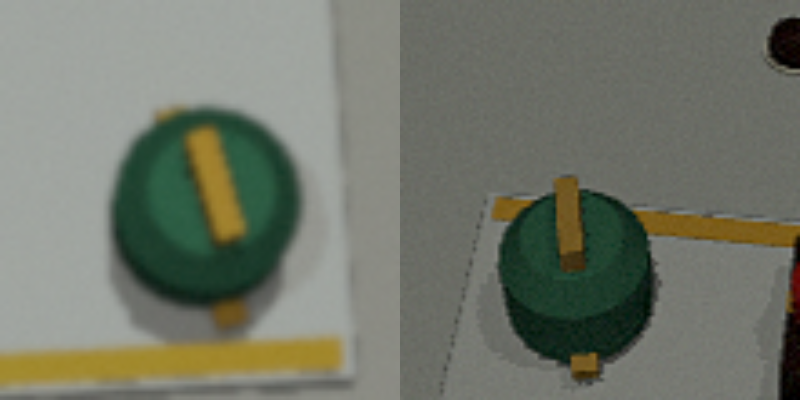

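The egg top is seated and level, and its bar lines up with both tabs. The tin is about 4 mm off centre, which is fine. Last is the gold box.

>>> step_arm:
  moves:
    - [[0,0.5,50],0,1]
    - [[0,0.5,100],0,1]
    - [[0,0.5,119],0,1]
    - [[0,0.5,119],0,1]
    - [[0,0.5,119],0,-1]
    - [[0,0.5,119],0,-1]
    - [[0,0.5,119],0,-1]
    - [[0,0.5,119],0,-1]
    - [[0,0.5,119],0,-1]
    - [[0,0.5,119],0,-1]
  squeeze: 40

```text
t: 28.92
tcp_pos: [0.4598, 0.2995, 0.0836]
eef_rot: [0.246, 0.969, 0.001, 0.001]
contact_force: [-0.1, -1.4, 6.5]
finger_gap: 0.462
gripper_force: 42.1
```

>>> step_arm:
  moves:
    - [[0,0,0],0,-1]
    - [[0,0,-50],0,-1]
    - [[0,0,-110],0,-1]
    - [[0,0,-130],0,-1]
    - [[0,0,-130],0,-1]
    - [[0,0,-130],0,-1]

```text
t: 29.68
tcp_pos: [0.4579, 0.2988, 0.2103]
eef_rot: [0.246, 0.969, -0.001, -0.001]
contact_force: [-0.1, -0.4, -1.6]
finger_gap: 0.457
gripper_force: 41.3
```

```bash
python3 -c "
from h import *
go(.651,.1711,.21,1.65);go(.651,.1711,.092,1.65)"
```

```text
shift [-230.7, -20.0, -0.1] roll -0.577 tcp [0.4579 0.2988 0.2103] j6 -0.702 j1 0.371 t 29.68 Fz [-0.1 -0.4 -1.6] gap 0.457
shift [-230.9, -19.7, 117.9] roll -0.577 tcp [0.4579 0.2988 0.2103] j6 -0.702 j1 0.371 t 29.68 Fz [-0.1 -0.4 -1.6] gap 0.457
```

>>> step_arm:
  moves:
    - [[-45,-4,0],-0.12,-1]
    - [[-90,-8,0],-0.24,-1]
    - [[-135,-12,0],-0.36,-1]
    - [[-180,-16,0],-0.48,-1]
    - [[-220,-19,0],-0.577,-1]
    - [[-230,-20,0],-0.577,-1]
    - [[-230,-20,0],-0.577,-1]
    - [[-230,-20,0],-0.577,-1]

```text
t: 30.68
tcp_pos: [0.65, 0.1726, 0.2109]
eef_rot: [-0.04, 0.999, 0.0, -0.001]
contact_force: [-0.6, 0.8, -0.8]
finger_gap: 0.459
gripper_force: 41.2
```

```bash
python3 -c "
from h import *
go(.651,.1711,.094,1.65)"
```

```text
shift [-1.1, -1.5, 116.9] roll 0.001 tcp [0.65   0.1726 0.2109] j6 -1.56 j1 0.091 t 30.68 Fz [-0.6  0.8 -0.8] gap 0.459
```

>>> step_arm:
  moves:
    - [[-1,-1,50],0,-1]
    - [[-1,-1,90],0,-1]
    - [[-1,-1,108],0,-1]
    - [[-1,-1,115],0,-1]
    - [[-1,-1,117],0,-1]
    - [[-1,-1,117],0,-1]
    - [[-1,-1,117],0,-1]

```text
t: 31.55
tcp_pos: [0.6531, 0.1708, 0.0962]
eef_rot: [-0.04, 0.999, 0.0, 0.001]
contact_force: [0.1, -0.9, -0.9]
finger_gap: 0.463
gripper_force: 41.2
```

>>> step_arm:
  moves:
    - [[0,0,1],0,-1]
    - [[0,0,2],0,-1]
    - [[0,0,2],0,-1]
    - [[0,0,2],0,-1]

```text
t: 32.05
tcp_pos: [0.6527, 0.1708, 0.0937]
eef_rot: [-0.04, 0.999, -0.0, 0.0]
contact_force: [-1.8, -0.9, 5.7]
finger_gap: 0.457
gripper_force: 41.9
```

Contact with the board. I'll release and retreat.

>>> step_arm:
  moves:
    - [[0,0,0],0,-0.4]
    - [[0,0,0],0,0]
    - [[0,0,0],0,0.5]
    - [[0,0,0],0,0.5]
    - [[0,0,-40],0,0.5]
    - [[0,0,-100],0,0.5]
    - [[60,0,-150],0,0.5]
    - [[120,0,-150],0,0.5]
    - [[180,0,-150],0,0.5]
    - [[240,0,-150],0,0.5]

```text
t: 33.3
tcp_pos: [0.4165, 0.1521, 0.243]
eef_rot: [-0.04, 0.999, 0.0, 0.0]
contact_force: [0.0, 0.6, 1.1]
finger_gap: 0.752
gripper_force: 0.0
```

>>> step_arm:
  moves:
    - [[0,60,0],0,0.5]
    - [[0,120,0],0,0.5]
    - [[0,180,0],0,0.5]
    - [[0,240,0],0,0.5]
    - [[0,240,0],0,0.5]

```text
t: 33.92
tcp_pos: [0.3983, 0.3945, 0.2427]
eef_rot: [-0.042, 0.999, 0.0, 0.0]
contact_force: [-0.3, 0.1, 0.3]
finger_gap: 0.751
gripper_force: 0.0
```

```bash
python3 -c "
from h import *
I={n:imaging.grab_frame(n) for n in('top','scene')}
print(bot.get_obs()['tcp_pos'])
cv2.imwrite('pics/f_top.png',cv2.resize(I['top'][140:260,190:400],(700,400))[:,:,::-1])
cv2.imwrite('pics/f_scene.png',cv2.resize(I['scene'][190:390,210:460],(750,600))[:,:,::-1])
p={n:proj(n,[.653,.171,.028])[0] for n in I}
for n in I:
  m=mask(I[n],p[n],24,lambda h:(abs(h[...,0]-22)<9)&(h[...,1]>130)); x,c,a=fit('gold_box',{n:m},(.652,.171),.01,(.08,)); d=R.from_euler('z',-.08).apply([x[0]-.5892,x[1]-.1661,0]); print(n,x,c,d.round(4))"
```

```text
[0.39885557 0.3916646  0.24248467]
top [0.65339091 0.17314631 0.43803231] 3.073411034093019 [0.0645 0.0019 0.    ]
scene [ 0.65262823  0.17272573 -0.00898492] 0.7945693003188875 [0.0638 0.0015 0.    ]
```

View pics/f_top.png

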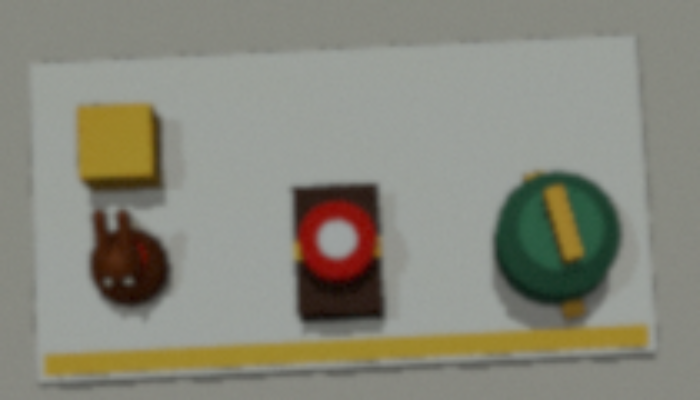

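View pics/f_scene.png

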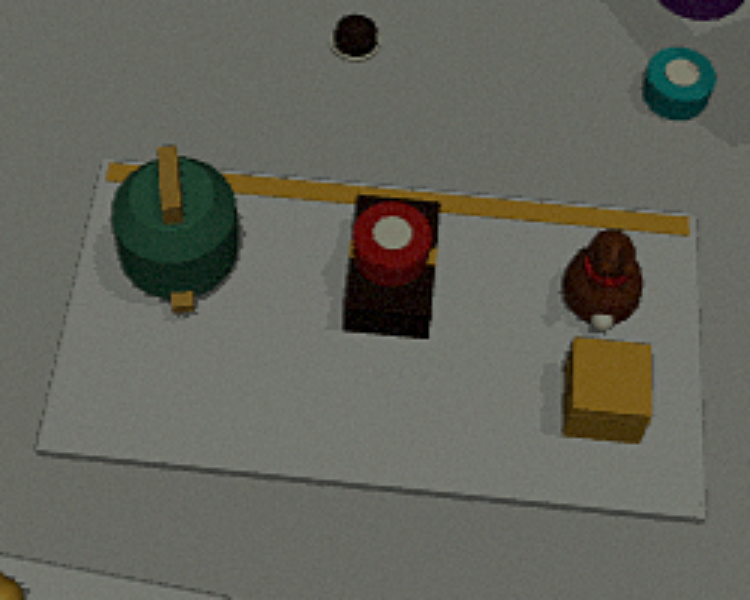

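Everything is in place. The gold box is 64 mm behind the bunny's centre, the closed egg's bar lines up with its tabs, the tin is on the box, and the arm is clear.

```bash
python3 -c "
from station import order
print(order.job_done())"
```

```text
the job is handed in; nothing more can be done
None
```

The tray is set out as asked and handed in at about 34 s of the 131 s allowed; the final pictures showed every piece in place, but no verdict came back.

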